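Clear the bench block and stand the ring mandrel on it

ROBOT

A 6-joint arm with a two-finger parallel gripper is mounted at the origin on the work surface. World frame = base frame: x ahead of the robot, y to its left, z up, the work surface at z = 0. Lengths are in m, angles in rad, forces in N, time in s.
With the tool pointing down it reaches from about 0.35 to 0.775 m from the base axis. Payload 5.5 kg.
Tool frame: the origin (TCP) lies midway between the tips of the shut fingers; the grasp point (between the pads) lies 19 mm behind it; z points along the fingers, y is the line along which they close (so a half turn about z gives the same grasp; the last joint's range is limited). The gripper opens to 85 mm and grips with 20 to 120 N. Pads are 22 mm wide; open, the fingers measure 114 mm over their backs; the gripper's body (76 mm by 85 mm) begins 54 mm behind the grasp point. The pads swing forward as they close: fully open they stand 13 mm farther back than shut.
Start: joints at [1.14, 0.313, 0.046, 1.304, 0, 1.431], TCP at [0.165, 0.551, 0.231] pointing down, gripper open.
Joint ranges: [-2.76, 2.76], [-0.86, 1.69], [-1.03, 1.26], [-2.2, 2.34], [-1.47, 1.5], [-3.14, 3.14]. Speed limits (rad/s): [2.57, 2.57, 3.14, 3.14, 3.14, 3.14].

INTERFACE

Orientations are given as a unit quaternion [w, x, y, z].
In Python, from workcell import robot gives the robot as it stands. Calls block until the motion is done:
- robot.goto(position, orientation): joint-space move of the TCP to a pose.
- robot.line_to(position, orientation=None, vel=0.15, until_force=None): straight line of the TCP; orientation=None keeps the orientation; vel is the mean speed in m/s. With until_force (N) it stops when the force on the tool has changed by that much, and returns True; else False.
- robot.move_j(angles): joint-space move.
- robot.set_gripper(opening, force=None): finger opening in m; force is the grip in N (None keeps the last); returns when the fingers have stopped.
- robot.hold(seconds).
- robot.inverse_kinematics(position, orientation): joint angles nearest the present ones, or None.
- robot.read_state(): the state.
- robot.get_image(name): name is "scene" or "top" or "wrist"; returns a dict with "img" (480x640x3 uint8, red, green, blue), "z_map" (480x640 float32, m along the optical axis (not along the pixel's ray), 0 where there is no reading), "fovy" (degrees; the focal length in pixels is half the picture's height over the tangent of half this angle, whatever the lens; pixels are square), "cx", "cy" (the principal point, pixels), "eye" and "orientation" of the camera in the world; the wrist camera has in their place "hand_eye" (4x4, takes a point from camera to tool coordinates, whose origin is the TCP and whose axes are the flange's). Camera axes: x right, y up, looking along -z (the intrinsics and any distortion apply to the point x, -y, -z); pixel columns grow to the right and rows downward; lengths in m; the calibration is good to about 2 mm. A picture is of the moment at which its call begins: read the wrist's pose just before it.
A pose or a line that the arm cannot do raises robot.MotionError and nothing moves.
- robot.job_done(): hands the job in; it is judged then, once.
Trained networks look in a picture, given as the dict that the camera call returned (one of the last four; its "shot" number tells which), for a name from the list of things; names that differ only in an ending like _2 or _b are one class to them, and where a whole thing is asked for, a point or a joint stands for the part that bears it (a point fixed in the world has none). Each returns a list of dicts, best first, with "p" (0 to 1); they miss things now and then, are a little off and sometimes report something else, mostly with a low value. They report only what shows in the picture. A call takes as long as a camera call. They do not tell look-alikes from the thing itself.
- robot.boxes_of(picture, label): "point" ([column, row] in pixels, amid what is visible of it).
- robot.landmark_of(picture, label): "point" ([column, row] in pixels: a listed point, or the origin of a listed thing).
The state is a dict: "time": time; "joint_pos": joint angles; "qd": joint speeds; "effort": joint torques, N m; "ee_pos": TCP position; "tcp_rot": TCP orientation; "force": force on the tool from outside, world axes, zero at the start; "torque": the same for the moment, N m; "gripper_width": finger opening in m; "finger_force": force on a finger pad.
Only numpy, scipy, OpenCV 4.12 (cv2) and the standard library are available. Lean on these libraries where they do the work, as an engineer would, in place of code of your own. Each camera call takes 0.05 s, during which the arm holds its last target. There are 200 camera calls.

TASK

Get the jeweller's steel bench block ready for sizing rings: pick up the punch lying across it and press it down into the spring-clip rack until it snaps fully home in both clips. Then take the tapered mandrel out of its sloped rest, set it down gently (never dropping it) upright on its wide end in the middle of the block, let go and make sure that it stays standing without wobble. Leave the hammer, the jar and the tin where they are.

Things in the scene. Friction and masses are not known exactly. Their poses are not given: they have to be found in the camera images.
- block_top (a point): Dark steel bench block, a plate 90 x 90 mm and 22 mm thick, fixed on the bench. Point at the centre of its top face, 22 mm above the bench; x and y along its edges, z up.
- punch_mid (a point): Bright steel punch, 0.2 kg, loose, lying flat across the top of the block and overhanging it at both ends: square middle 16 x 16 mm and 50 mm long, round shank of 14 mm diameter at both ends (one end tapers), 130 mm long in all. Point at its centre, on its axis; x along its length. It balances at about this point.
- rack_seat (a point): Point where the punch's centre lies when fully home in the spring-clip rack: on its axis, 45 mm above the bench, midway between the two clips. x runs along the line of the clips, which the punch's length must follow (either end first); z up. Before snapping, the punch's centre rests 13 mm above this point. Its square middle goes between the clips, where fingers have free room.
- rack: Spring-clip rack, fixed: wooden base 130 x 60 x 12 mm, two clips 14 mm wide, 42 mm either side of the middle. Each has two sprung steel jaws: 10 mm beads 51 mm above the bench, 10 mm apart at rest, lips up to 65 mm. The punch's round shanks, pressed straight down (about 8 to 12 N in all, then a drop), snap under the beads onto seats. Origin under its middle.
- mandrel_mid (a point): Bright steel mandrel, a plain solid taper 150 mm long, 24 mm diameter at the foot, 12 mm at the tip, flat ends, 0.33 kg, loose. It starts leaning in the sloped rest, foot down, tip rising away from the robot at 50 degrees to the bench. Point on its axis 75 mm from the foot (18 mm diameter, clear of the rest on both sides); z from foot to tip. Balances 20 mm nearer the foot; topples past 12 degrees.
- rest: Wooden rest of the mandrel, fixed on the bench: base 170 x 70 mm, sloped board with a stop under the mandrel's foot and two open-topped saddles (38 mm wide) at 0 to 40 mm and 108 to 128 mm from the foot; the mandrel lifts straight up out of it. In it the tip stands 171 mm above the bench. Origin at bench height under the mid point; x points along the bench the way the tip rises, z up.
- mandrel: The same mandrel; origin at the centre of its foot's flat face, z along its axis from foot to tip.
- punch: The same punch; origin at the centre of the underside of its square middle, 8 mm below its axis; x along its length.
- hammer: Bystander: hammer with a wooden handle, 220 mm long, lying on the bench just beyond the block.
- jar: Bystander: small amber glass jar with a metal lid, 48 mm diameter, 55 mm tall, beyond the block and to its left. Origin under its centre.
- tin: Bystander: flat round aluminium tin, 66 mm diameter, 25 mm tall, beyond the block and to its right. Origin under its centre.
Not all that is in view belongs to the job. What is shaped like the punch but green or yellow is not meant.

How it is judged:
By the outcome, as a careful person would: the job done as asked, in the order asked, and still so for the second after the job is handed in, with the robot touching nothing.
It also fails if it takes over 61 s, if anything falls off the work surface, if the arm or the gripper's body presses on something with over 40 N, if the wrist force passes 120 N, or if a joint passes its speed limit or range.

## Working session

There is one attempt and no reset: what is moved stays moved. The work goes in short steps, each a Python script; the robot and the scene stay as the last script left them, time stands still between calls to the robot, and variables do not carry over. Pictures are saved under pics/ and viewed, at most 10 in all, crops included, and the job is handed in when it is done.

```bash
ls; mkdir -p pics
cat > h.py <<'E'
import numpy as np, cv2
from workcell import robot
from scipy.spatial.transform import Rotation as R
def rot(q): return R.from_quat([q[1],q[2],q[3],q[0]]).as_matrix()
def quat(M):
    q=R.from_matrix(M).as_quat(); return [q[3],q[0],q[1],q[2]]
def grab(name):
    s=robot.read_state(); d=robot.get_image(name)
    if 'eye' in d: d['T']=(rot(d['orientation']),np.array(d['eye']))
    else:
        H=np.array(d['hand_eye']); A=rot(s['tcp_rot'])
        d['T']=(A@H[:3,:3], A@H[:3,3]+np.array(s['ee_pos']))
    return d
def ray(d,px):
    f=d['img'].shape[0]/2/np.tan(np.radians(d['fovy'])/2)
    v=np.array([(px[0]-d['cx'])/f,-(px[1]-d['cy'])/f,-1.0]); M,e=d['T']; return M@v,e
def at_z(d,px,z):
    v,e=ray(d,px); return e+v*(z-e[2])/v[2]
def deproj(d,px):
    c,r=int(round(px[0])),int(round(px[1])); p=d['z_map'][max(r-1,0):r+2,max(c-1,0):c+2]; p=p[p>0]
    if len(p)==0: return None
    v,e=ray(d,px); return e+v*np.median(p)
def cloud(d):
    r,c=np.mgrid[0:480,0:640]; f=240/np.tan(np.radians(d['fovy'])/2)
    v=np.stack([(c-d['cx'])/f,-(r-d['cy'])/f,-np.ones(c.shape)],-1)*d['z_map'][...,None]
    M,e=d['T']; return v@M.T+e
def save(n,im): cv2.imwrite('pics/'+n,cv2.cvtColor(im,cv2.COLOR_RGB2BGR))
E
python3 - <<'E'
from h import *
np.set_printoptions(precision=4,suppress=True)
for n in ['top','scene']:
    d=grab(n); save(n+'1.png',d['img'])
    print(n,{k:v for k,v in d.items() if k not in('img','z_map','T')})
    for l in ['block_top','punch_mid','rack_seat','mandrel_mid','rest','mandrel','jar','tin','hammer']:
        for o in robot.landmark_of(d,l)[:3]:
            if o['p']>.2: print(l,np.round(o['point'],1),round(o['p'],2),deproj(d,o['point']))
E
```

```text
pics
top {'fovy': 44.92257260857475, 'cx': 327.9863635585335, 'cy': 233.20742015998601, 'eye': array([ 0.486 , -0.0127,  1.2283]), 'orientation': array([-0.6984, -0.0262,  0.0101,  0.7152]), 'shot': 1}
block_top [341.4 240.1] 0.74 [ 0.5327 -0.0134  0.039 ]
punch_mid [264.3 256.6] 0.7 [0.5029 0.1485 0.0174]
punch_mid [332.2 332.3] 0.65 [0.3428 0.0103 0.0159]
punch_mid [338.8 240.6] 0.62 [ 0.5317 -0.008   0.04  ]
rack_seat [193.3 264.8] 0.85 [0.4892 0.299  0.0132]
mandrel_mid [470.4 233.2] 0.66 [ 0.5365 -0.2579  0.1239]
rest [458.6 238.3] 0.83 [ 0.5294 -0.246   0.071 ]
mandrel [457.7 258. ] 0.76 [ 0.4904 -0.2432  0.0691]
jar [233.1 162.1] 0.6 [0.6968 0.204  0.0559]
tin [425.7 147.6] 0.75 [ 0.7215 -0.1934  0.0266]
hammer [191.  264.6] 0.66 [0.4897 0.3035 0.0148]
hammer [323.5 144.7] 0.57 [0.7333 0.0191 0.0278]
scene {'fovy': 49.74403404320881, 'cx': 314.5394245936277, 'cy': 231.1936305171503, 'eye': array([ 0.9684, -0.7808,  0.6634]), 'orientation': array([0.8569, 0.4603, 0.1188, 0.1993]), 'shot': 2}
block_top [299.9 255.6] 0.84 [ 0.5334 -0.0164  0.0274]
punch_mid [302.8 253.1] 0.92 [ 0.5398 -0.0151  0.035 ]
punch_mid [319.  220.6] 0.82 [0.5005 0.1395 0.0166]
punch_mid [236.8 236. ] 0.51 [0.3584 0.0058 0.0137]
rack_seat [342.8 178.6] 0.72 [0.4521 0.3838 0.0014]
rack_seat [302.6 252.9] 0.38 [ 0.5394 -0.0151  0.0353]
mandrel_mid [232. 296.] 0.7 [ 0.5485 -0.271   0.1183]
rest [240.7 338.7] 0.62 [ 0.5464 -0.2612  0.0128]
mandrel [214.2 310.3] 0.93 [ 0.4994 -0.2639  0.0627]
jar [412.  231.5] 0.86 [0.7117 0.1876 0.016 ]
tin [349.1 356. ] 0.82 [ 0.7373 -0.2262  0.0245]
tin [344.3 180.7] 0.5 [ 0.4597  0.377  -0.0001]
hammer [398.8 283.9] 0.82 [ 0.7481 -0.0095  0.0212]
```

View pics/top1.png

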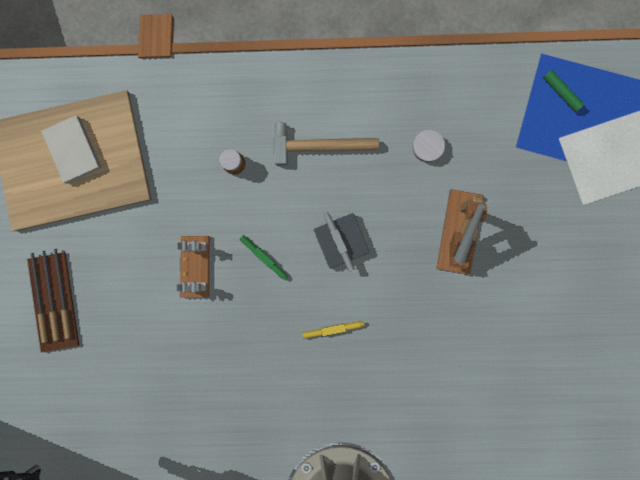

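View pics/scene1.png

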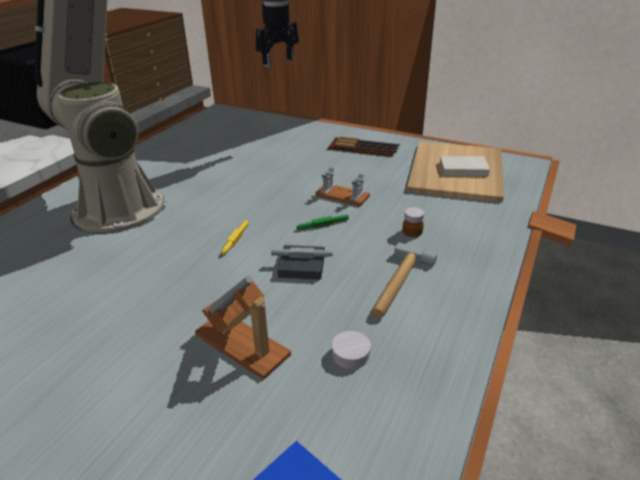

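```bash
cat >> h.py <<'E'
def down(yaw):
    x=np.array([np.cos(yaw),np.sin(yaw),0]); z=np.array([0,0,-1.]); return quat(np.stack([x,np.cross(z,x),z],1))
np.set_printoptions(precision=4,suppress=True)
E
python3 - <<'E'
from h import *
s=robot.read_state(); print(rot(s['tcp_rot'])); d=robot.get_image('wrist'); print(np.array(d['hand_eye']),d['fovy'])
for p in [(.42,.30,.3),(.53,-.01,.25),(.53,-.25,.3)]:
    for y in (0,np.pi): print(p,y,robot.inverse_kinematics(p,down(y)))
E
```

```text
[[-0.958   0.2867  0.0001]
 [ 0.2867  0.958   0.0001]
 [-0.      0.0001 -1.    ]]
[[ 0.0007  0.9445  0.3285  0.0847]
 [ 1.     -0.0005 -0.0006  0.0005]
 [-0.0003  0.3285 -0.9445 -0.1425]
 [ 0.      0.      0.      1.    ]] 65.6266207124613
(0.42, 0.3, 0.3) 0 [ 0.4646  0.1875  0.0479  1.4312  0.     -2.677 ]
(0.42, 0.3, 0.3) 3.141592653589793 [0.4646 0.1875 0.0479 1.4312 0.     0.4646]
(0.53, -0.01, 0.25) 0 [-0.1704  0.2209 -0.0314  1.3185  0.      2.9712]
(0.53, -0.01, 0.25) 3.141592653589793 [-0.1704  0.2209 -0.0314  1.3185  0.     -0.1704]
(0.53, -0.25, 0.3) 0 [-0.5777  0.3292  0.235   1.4766  0.      2.5639]
(0.53, -0.25, 0.3) 3.141592653589793 [-0.5777  0.3292  0.235   1.4766  0.     -0.5777]
```

Run:
```python
from h import *
for n,p,ls in [('rack',(.46,.30,.22),['rack_seat','rack']),('blk',(.51,-.01,.22),['punch_mid','block_top','punch'])]:
    robot.goto(p,down(np.pi)); robot.hold(.2)
    s=robot.read_state(); print(s['time'],s['ee_pos'])
    d=grab('wrist'); save(n+'.png',d['img']); C=cloud(d); np.savez(n,C=C,img=d['img'],M=d['T'][0],e=d['T'][1],k=[d['fovy'],d['cx'],d['cy']])
    for l in ls:
        for o in robot.landmark_of(d,l)[:3]:
            if o['p']>.2: print(l,np.round(o['point'],1),round(o['p'],2),deproj(d,o['point']),at_z(d,o['point'],{'rack_seat':.045,'rack':0,'block_top':.022,'punch_mid':.03,'punch':.022}[l]))
a=np.hstack([cv2.imread('pics/rack.png')[:,100:500],cv2.imread('pics/blk.png')[:,100:500]]); cv2.imwrite('pics/two.png',a)
```

```text
2.6917 [0.4594 0.3009 0.22  ]
rack_seat [315.2 239.6] 0.67 [0.4963 0.2987 0.0124] [0.485  0.2989 0.045 ]
rack [313.8 225.8] 0.84 [0.4821 0.2973 0.012 ] [0.4858 0.2972 0.    ]
4.2417 [ 0.5101 -0.0088  0.22  ]
punch_mid [479.7 194.5] 0.95 [0.5001 0.1446 0.016 ] [0.4971 0.1384 0.03  ]
punch_mid [318.3 231.4] 0.91 [ 0.5299 -0.008   0.0386] [ 0.5327 -0.008   0.03  ]
punch_mid [337.4  18. ] 0.59 [0.3541 0.0071 0.0155] [0.357  0.0065 0.03  ]
block_top [310.6 229.3] 0.72 [ 0.5279 -0.015   0.0384] [ 0.5331 -0.0153  0.022 ]
punch [479.4 194.7] 0.79 [0.5004 0.1445 0.0157] [0.499  0.1417 0.022 ]
punch [337.   16.6] 0.77 [0.353  0.0068 0.0155] [0.3544 0.0065 0.022 ]
punch [319.5 231.5] 0.72 [ 0.53   -0.0069  0.0384] [ 0.5353 -0.0068  0.022 ]
```

View pics/two.png

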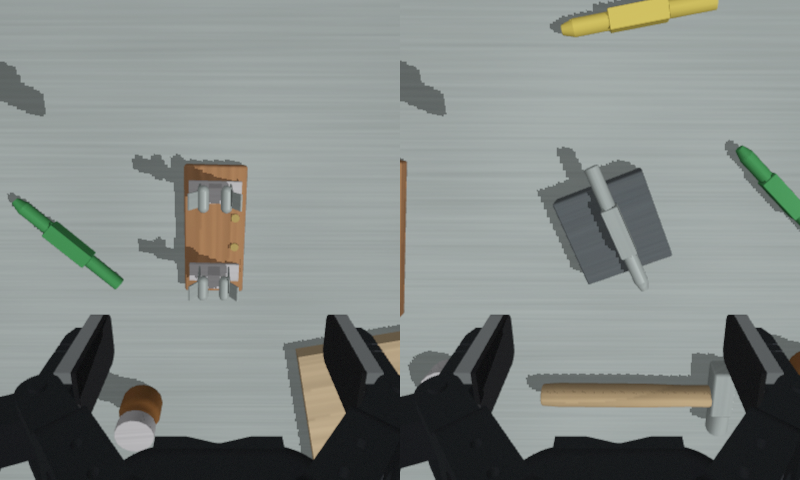

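The grey bar across the block at about (318,231) is the punch. The green one at (480,195) and the yellow one at (337,18) are look-alikes, ruled out by colour and because they lie off the block. The rack is at about (315,235), with its clips at (314,195) and (314,285). Next I'll fit the poses from the depth clouds.

```bash
cat > fit.py <<'E'
from h import *
def rect(P):
    (c,s,a)=cv2.minAreaRect((P[:,:2]*1000).astype(np.float32)); return c,s,a
b=np.load('blk.npz'); C=b['C'].reshape(-1,3)
near=np.hypot(C[:,0]-.531,C[:,1]+.01)<.085
p=C[near&(C[:,2]>.030)&(C[:,2]<.06)]; print('punch',len(p),rect(p),p[:,2].max())
m=p.mean(0); u,s,v=np.linalg.svd(p[:,:2]-m[:2]); print('mean',m,'yaw',np.degrees(np.arctan2(v[0,1],v[0,0])),'ext',((p[:,:2]-m[:2])@v[0]).min(),((p[:,:2]-m[:2])@v[0]).max())
sq=p[p[:,2]>.0365]; print('square',len(sq),rect(sq),sq[:,2].mean())
k=C[near&(C[:,2]>.018)&(C[:,2]<.0265)]; print('block',len(k),rect(k),np.median(k[:,2]))
g=C[near&(C[:,2]<.008)]; print('bench z',np.median(g[:,2]))
r=np.load('rack.npz'); C=r['C'].reshape(-1,3)
near=np.hypot(C[:,0]-.486,C[:,1]-.298)<.09
k=C[near&(C[:,2]>.007)&(C[:,2]<.017)]; print('base',len(k),rect(k),np.median(k[:,2]))
j=C[near&(C[:,2]>.045)]; print('jaws',len(j),rect(j),j[:,2].max())
for q in (j[j[:,0]<.486],j[j[:,0]>.486]):
    print(q.mean(0),q.min(0),q.max(0),rect(q))
    for w in (q[q[:,1]<.298],q[q[:,1]>.298]): print('   ',len(w),w.mean(0),w.min(0),w.max(0))
E
python3 fit.py
```

```text
punch 2115 ((532.8574829101562, -7.191535949707031), (130.0100860595703, 16.194246292114258), 22.867189407348633) 0.04015839798272486
mean [ 0.5275 -0.0089  0.0365] yaw 22.991286900184978 ext -0.059402577785833466 0.07061158894979529
square 1242 ((530.1473999023438, -8.356876373291016), (123.31098937988281, 16.12264060974121), 22.999496459960938) 0.037817047920758046
block 6790 ((525.5372924804688, -16.16541290283203), (109.81214141845703, 90.17534637451172), 21.059404373168945) 0.022028496645777357
bench z 9.771288091597885e-05
base 5611 ((488.3917541503906, 297.9284362792969), (60.12086486816406, 130.03427124023438), 89.07125091552734) 0.01222010299752263
jaws 49995 ((485.59527587890625, 308.893310546875), (108.37488555908203, 147.13284301757812), 11.359675407409668) 0.31137956440210557
[0.4503 0.3015 0.2832] [0.4344 0.227  0.0503] [0.4729 0.3766 0.3114] ((453.6187744140625, 301.7620849609375), (149.5662841796875, 38.40343475341797), 89.93707275390625)
    24028 [0.4504 0.257  0.2828] [0.4346 0.227  0.0507] [0.4728 0.298  0.3111]
    25216 [0.4502 0.3438 0.2836] [0.4344 0.298  0.0503] [0.4729 0.3766 0.3114]
[0.5291 0.2972 0.0565] [0.5182 0.2746 0.0481] [0.5416 0.3197 0.0649] ((529.6409301757812, 297.08477783203125), (23.29607582092285, 44.92052459716797), 1.3488744497299194)
    374 [0.5288 0.284  0.0566] [0.5182 0.2746 0.0481] [0.5416 0.2923 0.0642]
    377 [0.5294 0.3103 0.0565] [0.5187 0.3024 0.0499] [0.541  0.3197 0.0649]
```

Run:
```python
from h import *
y=np.radians(23+180); c=(.5328,-.0073)
robot.goto((*c,.10),down(y)); robot.set_gripper(.06)
robot.line_to((*c,.0245),vel=.08,until_force=8)
s=robot.read_state(); print(s['ee_pos'],s['force'])
robot.set_gripper(0.0,100); s=robot.read_state(); print('grip',s['gripper_width'],s['finger_force'],s['time'])
robot.line_to((*c,.12),vel=.12); robot.hold(.2)
s=robot.read_state(); d=grab('wrist'); save('held.png',d['img'][80:])
A=rot(s['tcp_rot']); P=(cloud(d).reshape(-1,3)-s['ee_pos'])@A   # tool frame
np.save('held',P); print(s['ee_pos'],s['force'],s['gripper_width'])
q=P[(abs(P[:,0])<.075)&(abs(P[:,1])<.012)&(P[:,2]>-.02)&(P[:,2]<.02)]
print(len(q),q.min(0),q.max(0))
for lo in np.arange(-.07,.07,.01):
    w=q[(q[:,0]>lo)&(q[:,0]<lo+.01)]
    if len(w)>10: print(round(lo,3),len(w),w[:,1].min(),w[:,1].max(),w[:,2].min())
```

```text
[ 0.5333 -0.0074  0.025 ] [-0.1414 -0.8283  0.1113]
grip 0.013103908525549091 98.60702991485596 6.95
[ 0.5322 -0.0072  0.1191] [ 0.1697 -0.4825 -1.5482] 0.013011556814993459
10141 [-0.0643 -0.012  -0.02  ] [0.0657 0.012  0.0014]
-0.07 59 -0.0034156556853747314 0.005096893742725391 -0.010489344653558557
-0.06 360 -0.006210663367899551 0.00739388729284191 -0.0124233595305853
-0.05 521 -0.006157365202470949 0.007308843105245003 -0.013031088216184863
-0.04 538 -0.0060126111231592816 0.007604016779212229 -0.012601934634642075
-0.03 498 -0.006479121735555265 0.007598838258173832 -0.01429831788821789
-0.02 668 -0.006416819099817233 0.007474423544617255 -0.019344342620579408
-0.01 720 -0.006105393408972519 0.007181586079731084 -0.019504482743071018
0.0 838 -0.011935027981685036 0.011899233918667774 -0.019985227424330357
0.01 1322 -0.011991850442029802 0.011977504957663273 -0.019941316984064292
0.02 1076 -0.007518148958238637 0.008498189012833909 -0.01437914110975068
0.03 882 -0.0064620288120176865 0.007484016144184183 -0.013206513262648356
0.04 929 -0.006235921595582131 0.00725810545249839 -0.01333465895805349
0.05 1016 -0.006537392348268846 0.007511232451297013 -0.013116351615794206
0.06 714 -0.006369802345207882 0.007335714522350565 -0.013705119560934325
```

View pics/held.png

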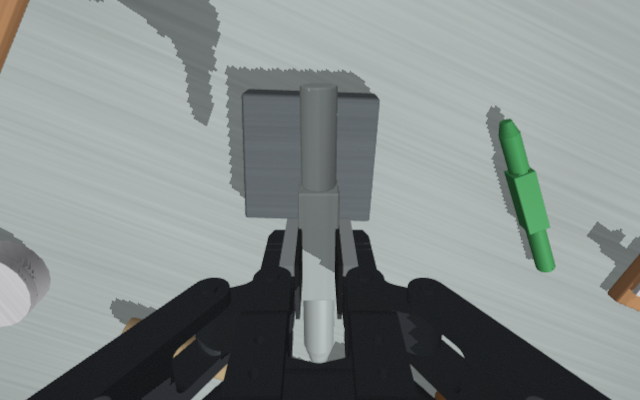

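Run:
```python
from h import *
q=down(np.radians(179.07)); c=np.array([.4884,.2973])
robot.goto((*c,.13),q); robot.line_to((*c,.070),vel=.08); robot.hold(.3)
s=robot.read_state(); e=c-np.array(s['ee_pos'])[:2]; print(s['ee_pos'],s['force'],s['time']); c=c+e
z=.070
hit=robot.line_to((*c,.054),vel=.05,until_force=6); print(hit,robot.read_state()['ee_pos'])
for z in (.050,.047,.044,.041,.038,.037):
    hit=robot.line_to((*c,z),vel=.03,until_force=30); s=robot.read_state(); print(z,hit,s['ee_pos'],s['force'],s['gripper_width'])
    if hit: break
robot.hold(.2); s=robot.read_state(); print(s['ee_pos'],s['force'],s['time'])
```

```text
[0.4887 0.2975 0.0704] [-0.4912 -0.7088 -2.1807] 10.525
False [0.4877 0.297  0.0534]
0.05 False [0.4886 0.2971 0.05  ] [ 1.1818  0.0047 -1.4547] 0.0130288508934745
0.047 False [0.4887 0.2971 0.0471] [ 2.3671 -0.9203 -1.2979] 0.013141088900721862
0.044 False [0.4882 0.297  0.0436] [ 1.2798 -0.128  -3.1788] 0.012839991942782746
0.041 False [0.4877 0.297  0.0403] [ 2.9705  0.2339 -6.0015] 0.013170518436804404
0.038 False [0.4878 0.297  0.04  ] [-3.0738 -2.219  13.3045] 0.013157881381111547
0.037 False [0.4879 0.2971 0.04  ] [-5.3261 -3.6973 20.2521] 0.012804592959799178
[0.4879 0.2971 0.04  ] [-6.1128 -3.2015 20.0395] 12.725
```

Run:
```python
from h import *
q=down(np.radians(179.07)); c=np.array([.4884,.2973])
robot.line_to((*c,.0395),vel=.03)
robot.set_gripper(.04); robot.line_to((*c,.08),vel=.1); robot.goto((.46,.30,.2),down(np.pi)); robot.hold(.1)
d=grab('wrist'); save('seated.png',d['img'][100:400,150:500]); C=cloud(d).reshape(-1,3)
yl=lambda x:.2979-.0162*(x-.4884)
for lo in np.arange(.42,.56,.01):
    w=C[(C[:,0]>lo)&(C[:,0]<lo+.01)&(abs(C[:,1]-yl(lo))<.003)&(C[:,2]<.1)&(C[:,2]>.02)]
    if len(w): print(round(lo,3),len(w),np.median(w[:,2]),w[:,2].max())
print(robot.read_state()['time'])
```

```text
0.42 84 0.05119845138439097 0.05344808175148463
0.43 103 0.05161558802192556 0.053372457030042564
0.44 96 0.051605604388445775 0.05359749470312425
0.45 96 0.051739545696411676 0.05306947905908482
0.46 84 0.05251110960930086 0.05435433563740261
0.47 81 0.05288517684993238 0.0546479403922816
0.48 81 0.052836557604913736 0.054602659313507274
0.49 78 0.05295940179277084 0.054162170370455176
0.5 74 0.052996145165931596 0.054175218827814065
0.51 71 0.052084714473638494 0.05400909047887276
0.52 72 0.05187057234394879 0.053417887964249566
0.53 71 0.0516664780355372 0.05345926560990155
0.54 59 0.05087272488121747 0.053243929996999395
0.55 12 0.04915577031930646 0.04996214541950378
14.6167
```

View pics/seated.png

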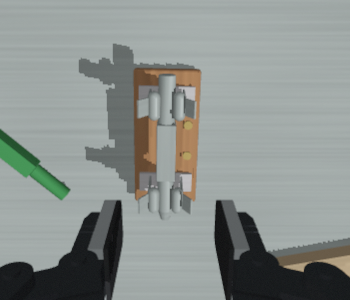

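The punch is home: its shank tops sit at 0.052 m in both clips and its square top at 0.053 m, level. Next the block and the mandrel.

Run:
```python
from h import *
for n,p,ls in [('blk2',(.51,-.01,.22),['block_top']),('man',(.47,-.25,.26),['mandrel_mid','mandrel','rest'])]:
    robot.goto(p,down(np.pi)); robot.hold(.2)
    d=grab('wrist'); C=cloud(d); np.savez(n,C=C,img=d['img']); save(n+'.png',d['img'])
    for l in ls:
        for o in robot.landmark_of(d,l)[:1]: print(l,np.round(o['point'],1),round(o['p'],2),deproj(d,o['point']))
    C=C.reshape(-1,3)
    if n=='blk2':
        k=C[(np.hypot(C[:,0]-.531,C[:,1]+.01)<.085)&(C[:,2]>.0205)&(C[:,2]<.03)]; print('block',len(k),cv2.minAreaRect((k[:,:2]*1000).astype(np.float32)),k.mean(0))
print(robot.read_state()['time'])
hsv=cv2.cvtColor(d['img'],cv2.COLOR_RGB2HSV).reshape(-1,3)
m=(hsv[:,1]<60)&(C[:,2]>.045)&(C[:,2]<.18)&(abs(C[:,1]+.25)<.06)&(C[:,0]>.44)
p=C[m]; np.save('mp',p); print(len(p),p.min(0),p.max(0))
from scipy.optimize import least_squares
# unknown: foot-centre pt a, axis angles; residual: distance to cone surface along length
ph=[.49,-.245,.06,np.radians(50),np.radians(-12)]
def geo(v,p):
    a=np.array(v[:3]); u=np.array([np.cos(v[3])*np.cos(v[4]),np.cos(v[3])*np.sin(v[4]),np.sin(v[3])])
    t=(p-a)@u; r=np.linalg.norm(p-a-t[:,None]*u,axis=1); return t,r,u
f=lambda v:(lambda t,r,u:(r-(.012-.04*t)))(*geo(v,p))
s=least_squares(f,ph,loss='soft_l1',f_scale=.001); t,r,u=geo(s.x,p); print(s.x,np.degrees(s.x[3:]),np.sqrt(np.median(f(s.x)**2)),np.percentile(t,[0,1,5,95,99,100]))
a=s.x[:3]; print('mid',a+.075*u,'tip',a+.15*u)
cv2.imwrite('pics/manc.png',cv2.resize(cv2.imread('pics/man.png')[30:400,150:500],None,fx=1.6,fy=1.6))
```

```text
block_top [313.9 228.8] 0.73 [ 0.5324 -0.0121  0.0224]
block 8088 ((534.6338500976562, -12.437843322753906), (89.80908966064453, 89.70976257324219), 21.03461456298828) [ 0.5327 -0.0124  0.0221]
mandrel_mid [303.3 295.4] 0.66 [ 0.5348 -0.2604  0.118 ]
mandrel [316.8 225.6] 0.75 [ 0.4883 -0.2491  0.0664]
rest [307.8 250.9] 0.86 [ 0.5063 -0.2572  0.0862]
17.4917
3438 [ 0.4817 -0.2881  0.0466] [ 0.6042 -0.2392  0.1704]
[ 0.4993 -0.2514  0.0604  0.8728 -0.2012] [ 50.0064 -11.5302] 0.0004396945569891705 [-0.0126 -0.0114 -0.005   0.1314  0.1377  0.138 ]
mid [ 0.5465 -0.2611  0.1179] tip [ 0.5937 -0.2707  0.1754]
```

View pics/manc.png

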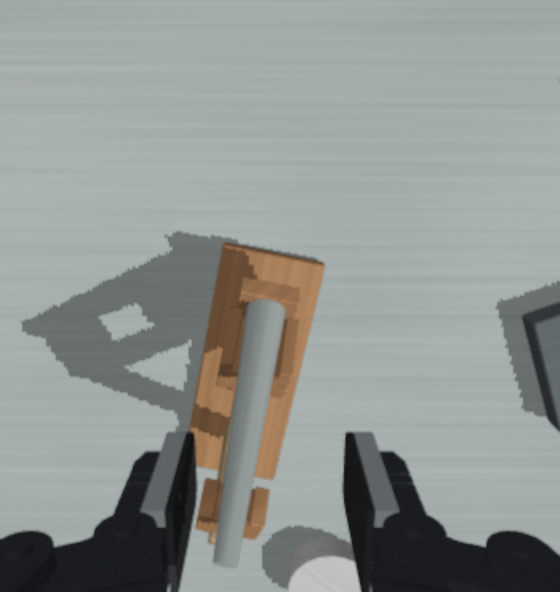

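```bash
cat >> h.py <<'E'
from scipy.optimize import least_squares
def axis(v): return np.array([np.cos(v[3])*np.cos(v[4]),np.cos(v[3])*np.sin(v[4]),np.sin(v[3])])
def conefit(p,v0):
    """foot centre, elevation, azimuth; foot plane pinned at the lowest seen point"""
    def f(v):
        a=v[:3]; u=axis(v); t=(p-a)@u; r=np.linalg.norm(p-a-t[:,None]*u,axis=1)
        return np.append(r-(.012-.04*t), 30*(np.percentile(t,.3)))
    s=least_squares(f,v0,loss='soft_l1',f_scale=.001); return s.x
def tool(az,tilt):
    """tool z tilted forward by tilt from straight down, along azimuth az; y horizontal"""
    h=np.array([np.cos(az),np.sin(az),0]); z=np.sin(tilt)*h-np.array([0,0,np.cos(tilt)])
    y=np.cross([0,0,1.],h); return np.stack([np.cross(y,z),y,z],1)
E
python3 - <<'E'
from h import *
p=np.load('mp.npy'); v=conefit(p,[.49,-.249,.051,.8728,-.2]); u=axis(v); a=v[:3]; t=(p-a)@u
r=np.linalg.norm(p-a-t[:,None]*u,axis=1)-(.012-.04*t)
print(v,np.degrees(v[3:]),'t',t.min(),t.max(),'res',np.median(abs(r)),'mid',a+.075*u,'tip',a+.15*u)
C=np.load('man.npz')['C'].reshape(-1,3); C=C[C[:,2]>.02]
n=np.cross(u,np.cross([0,0,1],u)); n/=np.linalg.norm(n); l=np.cross(n,u)
T,L,N=(C-a)@u,(C-a)@l,(C-a)@n
for lo in range(0,150,10):
    k=(T>lo/1e3)&(T<lo/1e3+.01)&(abs(L)<.04)&(N>-.06)&(N<.03)
    print(lo,[ (int(q*1000),round(float(np.max(N[k&(L>q)&(L<q+.005)],initial=-9)),3)) for q in np.arange(-.03,.03,.005)])
c=np.array([.534,-.013,.022]); m=a+.075*u; q0=robot.read_state()['joint_pos']; print(q0)
for tilt in (10,20,25):
    A=tool(v[4],np.radians(tilt)); print(tilt,robot.inverse_kinematics(m+A[:,2]*.012,quat(A)))
    for az in (-20,-11,0):
        B=tool(np.radians(az),np.radians(tilt+40)); print('  place',az,robot.inverse_kinematics(c+[0,0,.075]+B[:,2]*.012,quat(B)))
E
```

```text
[ 0.4911 -0.2498  0.0514  0.8728 -0.2014] [ 50.0063 -11.5396] t -0.0003667386995298575 0.15029688899529256 res 0.00036329732122737657 mid [ 0.5383 -0.2595  0.1089] tip [ 0.5856 -0.2691  0.1663]
0 [(-30, -9.0), (-24, -0.002), (-19, 0.013), (-14, 0.014), (-9, 0.014), (-4, 0.013), (0, 0.014), (5, 0.013), (10, 0.015), (15, 0.013), (20, -0.002), (25, -9.0)]
10 [(-30, -9.0), (-24, -0.002), (-19, -0.001), (-14, 0.007), (-9, 0.011), (-4, 0.012), (0, 0.014), (5, 0.012), (10, 0.005), (15, -0.001), (20, -0.002), (25, -9.0)]
20 [(-30, -9.0), (-24, -0.001), (-19, -0.001), (-14, 0.005), (-9, 0.011), (-4, 0.012), (0, 0.012), (5, 0.011), (10, 0.004), (15, -0.001), (20, -0.001), (25, -9.0)]
30 [(-30, -9.0), (-24, -0.002), (-19, -0.001), (-14, 0.003), (-9, 0.011), (-4, 0.012), (0, 0.012), (5, 0.01), (10, 0.002), (15, -0.001), (20, -0.002), (25, -9.0)]
40 [(-30, -9.0), (-24, -0.004), (-19, -0.002), (-14, 0.003), (-9, 0.01), (-4, 0.011), (0, 0.012), (5, 0.01), (10, 0.001), (15, -0.001), (20, -0.003), (25, -9.0)]
50 [(-30, -9.0), (-24, -9.0), (-19, -9.0), (-14, -9.0), (-9, 0.01), (-4, 0.011), (0, 0.011),
[... 1122 characters left out ...]
, -0.001), (20, -9.0), (25, -9.0)]
130 [(-30, -9.0), (-24, -9.0), (-19, -9.0), (-14, -9.0), (-9, 0.005), (-4, 0.008), (0, 0.009), (5, 0.005), (10, -9.0), (15, -9.0), (20, -9.0), (25, -9.0)]
140 [(-30, -9.0), (-24, -9.0), (-19, -9.0), (-14, -9.0), (-9, 0.004), (-4, 0.008), (0, 0.008), (5, 0.004), (10, -9.0), (15, -9.0), (20, -9.0), (25, -9.0)]
[-0.6384  0.2231 -0.0043  1.3434  0.     -0.6396]
10 [-0.6177  0.3079 -0.3209  0.7821  0.0703 -0.4106]
  place -20 None
  place -11 None
  place 0 None
20 [-0.6571  0.2086 -0.5084  0.5379  0.1511 -0.4316]
  place -20 None
  place -11 None
  place 0 None
25 [-0.6786  0.1683 -0.5997  0.4101  0.1954 -0.4382]
  place -20 None
  place -11 None
  place 0 None
```

Run:
```python
from h import *
c=np.array([.534,-.013,.022]); F=np.diag([-1,-1,1])
for fl in (0,1):
  for tilt in (20,30,40,50,60,75,90):
    row=[]
    for az in range(-180,180,15):
        B=tool(np.radians(az),np.radians(tilt)); B=B@F if fl else B
        q=robot.inverse_kinematics(c+[0,0,.075]+B[:,2]*.012,quat(B))
        if q is not None: row.append((az,np.round(q,2).tolist()))
    print(fl,tilt,[r[0] for r in row],row[:1],row[-1:])
m=np.array([.5383,-.2595,.1089])
for fl in (0,1):
  for tilt in (-30,-20,-10,0,10,20,35,50):
    A=tool(-.2014,np.radians(tilt)); A=A@F if fl else A
    print('g',fl,tilt,robot.inverse_kinematics(m+A[:,2]*.012,quat(A)))
```

```text
0 20 [-180, -165, -150, -135, -120, -105, -90, -75, -60, -45, -30, -15, 0, 15, 30, 45, 60, 75, 90, 105, 120, 135, 150, 165] [(-180, [-0.15, 0.6, 0.07, 1.38, -0.05, 3.0])] [(165, [-0.19, 0.6, 0.06, 1.38, 0.03, -3.07])]
0 30 [-180, -165, -150, -135, -120, -105, -90, -75, -60, -45, -30, -15, 0, 15, 30, 45, 60, 75, 90, 105, 120, 135, 150, 165] [(-180, [-0.14, 0.75, 0.27, 1.6, -0.07, 3.02])] [(165, [-0.19, 0.75, 0.26, 1.6, 0.03, -3.08])]
0 40 [-180, -165, -150, -135, -120, -105, -90, -75, -60, -45, -30, 15, 30, 45, 60, 75, 90, 105, 120, 135, 150, 165] [(-180, [-0.13, 0.91, 0.47, 1.82, -0.08, 3.04])] [(165, [-0.2, 0.91, 0.46, 1.82, 0.04, -3.09])]
0 50 [-180, -165, -150, -135, -120, -105, -90, -75, -60, -45, 30, 45, 60, 75, 90, 105, 120, 135, 150, 165] [(-180, [-0.12, 1.08, 0.69, 2.05, -0.09, 3.06])] [(165, [-0.2, 1.07, 0.67, 2.04, 0.05, -3.1])]
0 60 [-180, -165, -150, -135, -120, -105, -90, -75, -60, 45, 60, 75, 90, 105, 120, 135, 150, 165] [(-180, [-0.12, 1.27, 0.95, 2.29, -0.1, 3.08])] [(165, [-0.2, 1.25, 0.91, 2.27, 0.05, -3.11])]
0 75 [-135, -120, -105, -90, -75, -60, 45, 60, 75, 90, 1
[... 1704 characters left out ...]
-0.5543  0.5606  0.0775  1.2517 -0.0601 -0.348 ]
g 0 0 [-0.5835  0.4265 -0.1262  1.0181  0.     -0.3821]
g 0 10 [-0.6177  0.3079 -0.3209  0.7821  0.0703 -0.4107]
g 0 20 [-0.6572  0.2086 -0.5084  0.5379  0.1511 -0.4317]
g 0 35 [-0.7248  0.1124 -0.7778  0.1354  0.2908 -0.4416]
g 0 50 None
g 1 -30 [-0.5099  0.8722  0.5299  1.7314 -0.1524  2.8723]
g 1 -20 [-0.5299  0.7088  0.2938  1.4875 -0.1106  2.8316]
g 1 -10 [-0.5543  0.5606  0.0775  1.2517 -0.0601  2.7936]
g 1 0 [-0.5835  0.4265 -0.1262  1.0181  0.      2.7595]
g 1 10 [-0.6177  0.3079 -0.3209  0.7821  0.0703  2.7309]
g 1 20 [-0.6572  0.2086 -0.5084  0.5379  0.1511  2.7099]
g 1 35 [-0.7248  0.1124 -0.7778  0.1354  0.2908  2.7   ]
g 1 50 None
```

Run:
```python
from h import *
m=np.array([.5383,-.2595,.1089]); az=-.2014; A=tool(az,np.radians(15)); q=quat(A)
t=m+A[:,2]*.016-A[:,1]*.0006
robot.set_gripper(.06); robot.goto(t-A[:,2]*.09,q); robot.line_to(t,vel=.08,until_force=8); 
s=robot.read_state(); print(s['ee_pos']-t,s['force'])
robot.set_gripper(0,80); s=robot.read_state(); print(s['gripper_width'],s['finger_force'],s['time'])
robot.line_to(t+[0,0,.11],vel=.1); s=robot.read_state(); print(s['gripper_width'],s['force'],s['time'])
c=np.array([.534,-.013,.022]); B=tool(np.radians(50),np.radians(55))
robot.goto(c+[0,0,.075+.05]+B[:,2]*.016,quat(B)); robot.hold(.3)
s=robot.read_state(); d=grab('wrist'); save('upr.png',d['img']); print(s['ee_pos'],s['time'],s['force'])
C=cloud(d).reshape(-1,3); np.savez('upr',C=C,ee=s['ee_pos'],R=rot(s['tcp_rot']))
g=C[(np.hypot(C[:,0]-c[0],C[:,1]-c[1])<.018)&(C[:,2]>.05)]
z=g[:,2]; print(len(g),np.percentile(z,[0,1,50,99,100]))
for lo in np.arange(.05,.24,.01):
    w=g[(z>lo)&(z<lo+.01)]
    if len(w)>5: print(round(lo,2),len(w),w.min(0)[:2],w.max(0)[:2])
```

```text
[ 0.0003 -0.0002  0.0006] [-0.2434  0.485  -0.9409]
0.01582771796842672 78.27231288829353 20.1167
0.01591739176996292 [ 0.3813  0.1056 -3.1165] 21.3667
[ 0.543  -0.0035  0.1383] 22.6667 [ 0.5566  0.049  -2.6864]
14871 [0.0713 0.0731 0.1334 0.182  0.1837]
0.07 937 [ 0.5219 -0.0257] [ 0.5427 -0.0048]
0.08 1161 [ 0.5223 -0.0255] [ 0.5433 -0.0058]
0.09 1188 [ 0.5229 -0.0252] [ 0.5442 -0.0054]
0.1 1195 [ 0.5229 -0.0248] [ 0.5426 -0.0067]
0.11 1206 [ 0.5234 -0.0243] [ 0.543  -0.0058]
0.12 1214 [ 0.5238 -0.0239] [ 0.5424 -0.0065]
0.13 1815 [ 0.5183 -0.0283] [0.55   0.0014]
0.14 1702 [ 0.5162 -0.0308] [ 0.5474 -0.0023]
0.15 1300 [ 0.5171 -0.0305] [ 0.5395 -0.009 ]
0.16 1494 [ 0.5172 -0.0307] [ 0.5411 -0.0085]
0.17 1252 [ 0.526  -0.0223] [ 0.5408 -0.0073]
0.18 407 [ 0.5262 -0.0217] [ 0.5406 -0.0084]
```

View pics/upr.png

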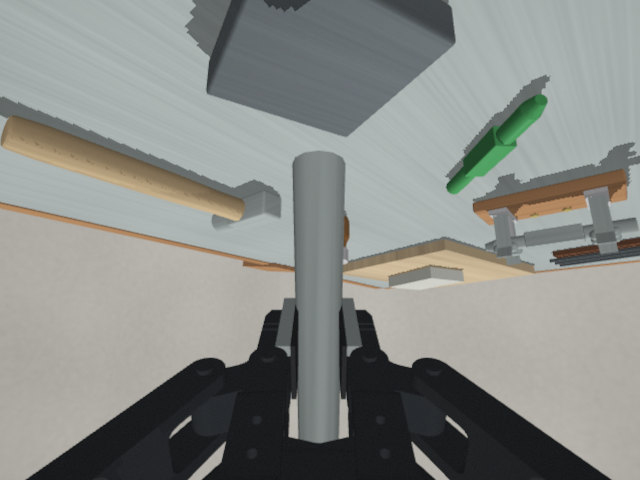

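Run:
```python
from h import *
D=np.load('upr.npz'); C=D['C']; c=[.534,-.013]
g=C[(np.hypot(C[:,0]-c[0],C[:,1]-c[1])<.0175)&(C[:,2]>.06)&(C[:,2]<.126)]
def f(w): # foot x,y, slopes, foot z
    x=np.array([w[0],w[1],w[4]]); u=np.array([w[2],w[3],1]); u/=np.linalg.norm(u)
    t=(g-x)@u; r=np.linalg.norm(g-x-t[:,None]*u,axis=1); return np.append(r-(.012-.04*t),30*np.percentile(t,.3))
s=least_squares(f,[*c,0,0,.072],loss='soft_l1',f_scale=.0007); w=s.x
print(w,'tilt deg',np.degrees(w[2:4]),'res',np.median(abs(f(w))))
```

```text
[ 0.5347 -0.013   0.001   0.      0.072 ] tilt deg [0.0593 0.0013] res 0.0003227180637012557
```

Run:
```python
from h import *
s=robot.read_state(); B=tool(np.radians(50),np.radians(55)); c=np.array([.534,-.013,.022])
t=c+[0,0,.075]+B[:,2]*.016
robot.line_to(t+[0,0,.008],vel=.06); robot.hold(.3)
hit=robot.line_to(t-[0,0,.004],vel=.012,until_force=4); s=robot.read_state(); print(hit,s['ee_pos']-t,s['force'],s['time'])
```

```text
True [0.0001 0.0002 0.0009] [-1.2668 -1.3561  5.3829] 24.525
```

Run:
```python
from h import *
B=tool(np.radians(50),np.radians(55)); 
robot.hold(.2); robot.set_gripper(.026,20); robot.hold(.2); robot.set_gripper(.06)
p=np.array(robot.read_state()['ee_pos'])
robot.line_to(p-B[:,2]*.14,vel=.08); robot.hold(.5)
d=grab('wrist'); s=robot.read_state(); print(s['time'],s['ee_pos']); C=cloud(d).reshape(-1,3)
def fit(C):
    g=C[(np.hypot(C[:,0]-.534,C[:,1]+.013)<.025)&(C[:,2]>.028)&(C[:,2]<.19)]
    def f(w):
        x=np.array([w[0],w[1],.022]); u=np.array([w[2],w[3],1]); u/=np.linalg.norm(u)
        t=(g-x)@u; r=np.linalg.norm(g-x-t[:,None]*u,axis=1); return r-(.012-.04*t)
    s=least_squares(f,[.534,-.013,0,0],loss='soft_l1',f_scale=.0007); return len(g),g[:,2].max(),s.x,np.degrees(s.x[2:])
print(fit(C)); robot.hold(.5); print(fit(cloud(grab('wrist')).reshape(-1,3)))
e=grab('scene'); save('end.png',np.hstack([e['img'][120:400,180:480],cv2.resize(d['img'],(373,280))]))
```

```text
28.0667 [ 0.4679 -0.0903  0.1679]
(4485, np.float64(0.172347998815475), array([ 0.5339, -0.0121, -0.0012, -0.0022]), array([-0.0676, -0.1262]))
(4494, np.float64(0.17234987887747102), array([ 0.5339, -0.0122, -0.0004, -0.0014]), array([-0.0257, -0.0821]))
```

View pics/end.png

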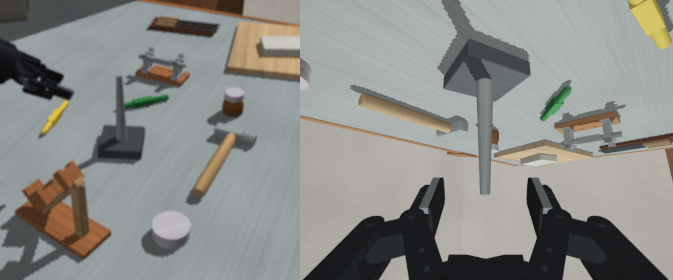

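The mandrel stands upright and still on the block, the punch is in the rack, the bystanders haven't moved, and the gripper is clear.

```bash
python3 -c "
from h import *
print(robot.job_done())"
```

```text
the job is handed in; nothing more can be done
None
```

The job is handed in, with no verdict returned: the punch is snapped home in both clips, and the mandrel stands steady on its wide end, within about 1 mm of the block's centre and tilted about 0.1°; hammer, jar and tin were left alone and it took about 29 s of the 61 s.

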